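# Open the lock-out combination lock and present it

### The job

Get the yellow combination lock ready to hand over: first swing the clamp lever of the blue socket block up and well over to the other side, then turn the black dial until its white pointer clicks in at the red mark, then pull the shackle up until it is open. Finish while holding the opened lock up in the gripper, at least 10 cm above the bench and touching nothing else; do not let go at the end, and leave the bowl, the tube and the hasp where they are.

Things in the scene. Friction and masses are not known exactly. Their poses are not given: they have to be found in the camera images.
- block: Dark blue socket block fixed to the bench: base 160 x 122 x 12 mm, four low walls (top 27 mm above the bench) round the pocket where the lock sits with 2 mm play. Origin on the bench plane under the pocket's centre; x along the pocket's length, y towards the steel lever post (two cheeks at y +42 to +58, x -21 to +5 mm, 72 mm high), z up.
- lever (a joint): Clamp lever, rad: 0 = shut, lying level across the lock's top along the block's -y; grows as its free end swings up and over (1.57 = upright) to the stop at 2.3, leaning over the block's +y side. Stiff hinge (about 0.14 N m), stays where it is left; must end over at more than 1.8. Starts at 0 to 0.3.
- lever_hinge (a point): Centre of the lever's hinge pin: at (-8, 50, 62) mm in the block's frame; the pin runs along the block's x.
- lever_grip (a point): Middle of the lever's red handle: a round bar 12 mm thick, 47 mm clear length, along the block's x, sticking out from the free end of the 10 mm wide arm towards the block's -x. 122 mm from the pin's axis; 28 mm from the arm's middle (block x = -36 mm). When shut it lies 72 mm to the block's -y side, free for fingers on both sides and below.
- lock: Loose yellow combination lock, case 136 x 60 x 42 mm, about 0.7 kg in all (varied), in the block's pocket with its underside 12 mm above the bench. Origin at the underside's centre; x along its length (shackle at x = -36, dial at x = +32 mm), axes parallel to the block's. Centre of mass near x = -20 mm. Red mark on its top at the +x end.
- dial (a joint): Dial angle, rad: grows clockwise seen from above, -0.1 to 2.7; a spring click at 0, 0.628, 1.257, 1.885, 2.513. At the click at 1.885 (within about 0.15) the white pointer meets the red mark and the lock is unlocked. Starts at a click from 0 to 1.257. Takes about 0.1 N m past a click; pulls itself into the nearest click when let go.
- dial_grip (a point): On the dial's axis, 70 mm above the lock's underside (82 mm above the bench), the height to grip: the dial's bar grip is 40 mm long, 14 mm thick and 32 mm tall (top 80 mm, foot 48 mm above the lock's underside), on a 44 mm round skirt. Site x points along the bar to the white pointer's end; it points along the lock's +x (red mark) when unlocked.
- shackle (a joint): How far the shackle is pulled out of the case, m: 0 = shut, 0.018 = fully open (stop). Slides along the lock's z with about 2 N of friction; blocked shut unless the dial is at the mark. At its stop it carries the lock.
- crown (a point): Middle of the steel shackle's level top bar: round, 10 mm in diameter, straight for 28 mm along the lock's y, between two legs 42 mm apart. The bar's axis is 82 mm above the lock's underside when shut (94 mm above the bench), 100 mm when open; below it is free down to the case's top 40 mm lower.
- bowl: Black plaster bowl, 110 mm across, 50 mm high, loose bystander. Origin under its centre.
- pylon: Upright aluminium leg tube, 48 mm foot, 130 mm high, loose bystander. Origin under its centre.
- hasp: Small red and steel lock-out hasp lying flat, 96 x 32 x 8 mm, loose bystander. Origin under the red plate's centre.
There are look-alikes about, which are no part of the job. Several things have the shape of the lock; the one meant has the colours described above. Leave any turquoise look-alike of the block alone.

How it is judged:
By the outcome, as a careful person would: the job done as asked, in the order asked, and still so for the second after the job is handed in, while the arm keeps its last pose, push and grip.
It also fails if it takes over 72 s, if anything falls off the work surface, if the arm or the gripper's body presses on something with over 40 N, if the wrist force passes 120 N, or if a joint passes its speed limit or range.

### The arm

A 7-joint arm with a two-finger parallel gripper is mounted at the origin on the work surface. World frame = base frame: x ahead of the robot, y to its left, z up, the work surface at z = 0. Lengths are in mm, angles in rad, forces in N, time in s.
With the tool pointing down it reaches from about 400 to 875 mm from the base axis. Payload 4.4 kg.
Tool frame: the origin (TCP) lies midway between the tips of the shut fingers; the grasp point (between the pads) lies 19 mm behind it; x points along the fingers, z is the direction in which the jaws open and shut, and the axes are right-handed (so a half turn about x gives the same grasp; the last joint's range is limited). The gripper opens to 85 mm and grips with 20 to 120 N. Pads are 22 mm wide; open, the fingers measure 114 mm over their backs; the gripper's body (76 mm by 85 mm) begins 54 mm behind the grasp point. The pads swing forward as they close: fully open they stand 13 mm farther back than shut.
Start: joints at [-1.271, 0.628, 0.038, 1.517, -0.027, 0.996, -0.02], TCP at [232.48, 607.018, 231.313] pointing down, gripper open.
Joint ranges: [-3.06, 3.06], [-0.37, 2.12], [-1.25, 1.32], [0.18, 2.47], [-1.1, 4.24], [0.23, 1.98], [-2.94, 2.94]. Speed limits (rad/s): [2.57, 2.57, 3.14, 3.14, 3.14, 3.14, 3.14].

### API

Orientations are given as [roll, pitch, yaw] about the fixed x, y, z axes, in that order (R = Rz(yaw) Ry(pitch) Rx(roll)).
In Python, from cell import ctrl gives the robot as it stands. The module is installed in compiled form; this text tells all that it offers.
- The arm moves only by the tool servo_tool, never from a script. Its argument "rows" is a list of rows, each an object of numbers: "dx", "dy", "dz": the shift along the tool's x, y, z in units of 750 mm (1.0 is 750 mm); "wx", "wy", "wz": the turn, a rotation vector about the tool's x, y, z in units of 6 degrees (1.0 is 6 degrees); "fingers": the closure, from 0 (fully open) to 1 (shut). In form: [{"dx": .., "dy": .., "dz": .., "wx": .., "wy": .., "wz": .., "fingers": ..}, ...]. A call has 1 to 5 rows; each row shifts and turns the commanded pose from where the row before left it, along the tool's axes as they then stand; what a row does not reach is not made up. A row lasts 1/8 s, in which the tool goes at most 62.5 mm and 10.7 degrees, less where a joint would pass 70% of its speed; a pose out of reach is approached as far as the arm can. A call with a number of a shift or a turn outside -1 to 1 is refused whole. A call with a gripper value outside its range is refused whole. The fingers move at their own pace and stop on an object; the grip force is fixed at half the most. Time passes only in rows, so rows that do not move let the fingers close. It gives the time, the measured TCP pose, the force and the opening at its end, in the units of the state.
- ctrl.read_state(): the state, without advancing time (a new reading comes with each control period).
- ctrl.get_image(name): name is "scene" or "top"; returns the picture (480x640x3 uint8, red, green, blue); there is no depth.
- ctrl.camera_info(name): a dict with "fovy" (degrees; the focal length in pixels is half the picture's height over the tangent of half this angle, whatever the lens; pixels are square), "cx", "cy" (the principal point, pixels), "k1" (the pictures are not rectified: a ray, as slopes to the right and down, at radius r is drawn at 1 + k1 r^2 times it, then the intrinsics apply), "R" (3x3) and "t" (3): a world point X has camera coordinates R X + t. Camera axes: x right, y down, z forward; pixel columns grow to the right and rows downward; lengths in mm; the calibration is good to about 2 mm. A picture is of the moment at which its call begins. camera_info takes no time and is no camera call.
- ctrl.finish_job(): hands the job in, once; it reports no verdict.
Trained networks look in the newest picture that a camera, given by its name, has taken for a name from the list of things; names that differ only in an ending like _2 or _b are one class to them, and where a whole thing is asked for, a point or a joint stands for the part that bears it (a point fixed in the world has none). Each returns a list of dicts, best first, with "conf" (0 to 1); they miss things now and then, are a little off and sometimes report something else, mostly with a low value. They report only what shows in the picture. A call takes as long as a camera call. They do not tell look-alikes from the thing itself.
- ctrl.search_frame(label, camera): "extent" ([centre column, centre row, width, height] in pixels, round what is visible of it).
- ctrl.silhouettes(label, camera): "region" (480x640 bool, what is visible of it) and "extent" ([centre column, centre row, width, height] in pixels, round what is visible of it).
- ctrl.mark_of(label, camera): "point" ([column, row] in pixels: a listed point, or the origin of a listed thing).
The state is a dict: "clock": time; "qpos": joint angles; "qd": joint speeds; "tau": joint torques, N m; "eef_pos": TCP position; "tool_rot": TCP orientation; "force": force on the tool from outside, world axes, zero at the start; "torque": the same for the moment, N m; "width": finger opening in mm.
Only numpy, scipy, OpenCV 4.12 (cv2) and the standard library are available. Lean on these libraries where they do the work, as an engineer would, in place of code of your own. Each camera call takes 0.05 s, during which the arm holds its last target.

## Working session

There is one attempt and no reset: what is moved stays moved. The work goes in short steps, Python scripts to look and compute and a tool call to move; the robot and the scene stay as the last step left them, time stands still between calls to the robot, and variables do not carry over. Pictures are saved under pics/ and viewed, and the job is handed in when it is done.

Besides the shell and the picture viewer there is one more tool, called after "Emit:" by a JSON object that holds its "name" and its "arguments". servo_tool: Moves the arm, as the interface text tells. Its arguments: {"type":"object","properties":{"rows":{"type":"array"}},"required":["rows"]}

```bash
mkdir -p pics; ls; cat > h.py <<'E'
import numpy as np,cv2
from cell import ctrl
def save(name,fn,crop=None,scale=1):
    im=ctrl.get_image(name)
    if crop: im=im[crop[1]:crop[3],crop[0]:crop[2]]
    im=cv2.resize(im,None,fx=scale,fy=scale,interpolation=cv2.INTER_CUBIC)
    cv2.imwrite('pics/'+fn,im[:,:,::-1])
def cam(name):
    c=ctrl.camera_info(name); f=240/np.tan(np.radians(c['fovy'])/2)
    return c,f,np.array(c['R']),np.array(c['t'])
def proj(name,X):
    c,f,R,t=cam(name); p=R@np.asarray(X,float)+t; s=p[:2]/p[2]; s=s*(1+c['k1']*(s@s))
    return np.array([c['cx']+f*s[0],c['cy']+f*s[1]])
def ray(name,px):
    c,f,R,t=cam(name); d=np.array([(px[0]-c['cx'])/f,(px[1]-c['cy'])/f]); s=d.copy()
    for _ in range(30): s=d/(1+c['k1']*(s@s))
    return -R.T@t, R.T@np.array([s[0],s[1],1.0])
def atz(name,px,z):
    o,d=ray(name,px); return o+d*(z-o[2])/d[2]
E
python3 - <<'E'
from h import *
save('scene','s0.png');save('top','t0.png')
print(ctrl.read_state())
for n in('scene','top'):
    print(ctrl.camera_info(n))
    for l in('block','lock','lever_grip','lever_hinge','dial_grip','crown','bowl','pylon','hasp'):
        print(n,l,[(np.round(d['point']),round(d['conf'],2)) for d in ctrl.mark_of(l,n)])
E
```

```text
pics
{'clock': 0.1, 'qpos': array([-1.27078727,  0.6292438 ,  0.03842381,  1.51824961, -0.02700967,
        0.99629219, -0.01998493]), 'qd': array([ 0.00054841, -0.00099012, -0.00107115, -0.00197173, -0.00042626,
       -0.0003167 , -0.00151324]), 'tau': array([ 2.50733414e-03, -5.64537156e+01,  1.23038158e+00, -1.93976158e+01,
        1.13332935e-02,  5.37778586e-03, -4.04085682e-06]), 'eef_pos': array([232.269408  , 606.49853472, 230.49290654]), 'tool_rot': array([ 3.13885205,  1.56912035, -1.93931882]), 'force': array([ 0.46114817, -0.19409802, -0.02084059]), 'torque': array([-0.0015401 ,  0.01620341,  0.00827976]), 'width': 85.5986081559448}
{'fovy': 49.01836238998266, 'cx': 320.4564227031188, 'cy': 244.8573205893409, 'k1': -0.07065621449966751, 'R': array([[-0.62930836,  0.77711865, -0.00758896],
       [ 0.63629009,  0.50960996, -0.57916544],
       [-0.44621286, -0.36930243, -0.81517471]]), 't': array([ 321.04862029, -348.59481691, 1577.01862008])}
scene block [(array([288., 228.]), 0.77), (array([296., 351.]), 0.76)]
scene lock [(array([298., 165.]), 0.98), (array([287., 227.
[... 818 characters left out ...]
73.51457789, 562.040529  , 950.10056124])}
top block [(array([388., 242.]), 0.76), (array([293., 135.]), 0.56), (array([432., 251.]), 0.3)]
top lock [(array([460., 179.]), 0.83), (array([454., 336.]), 0.82), (array([395., 246.]), 0.77)]
top lever_grip [(array([324., 136.]), 0.97), (array([437., 254.]), 0.85)]
top lever_hinge [(array([372., 245.]), 0.87), (array([270., 135.]), 0.74)]
top dial_grip [(array([469., 348.]), 0.72), (array([485., 171.]), 0.71), (array([398., 224.]), 0.6)]
top crown [(array([454., 169.]), 0.74), (array([455., 318.]), 0.7), (array([402., 256.]), 0.5)]
top bowl [(array([274., 243.]), 0.64)]
top pylon [(array([492., 239.]), 0.64)]
top hasp [(array([383., 165.]), 0.59)]
```

View pics/s0.png

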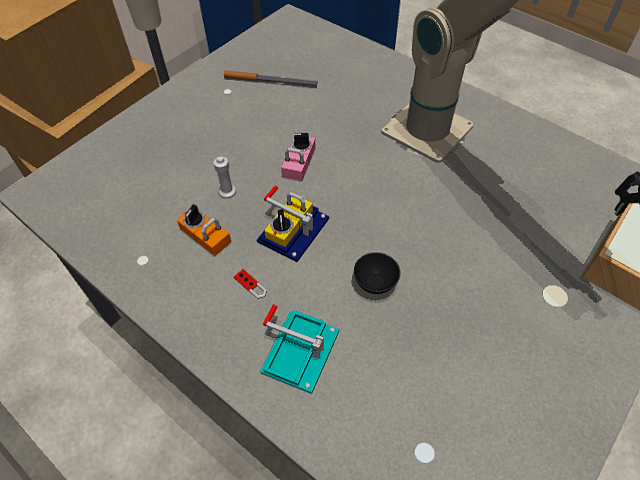

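View pics/t0.png

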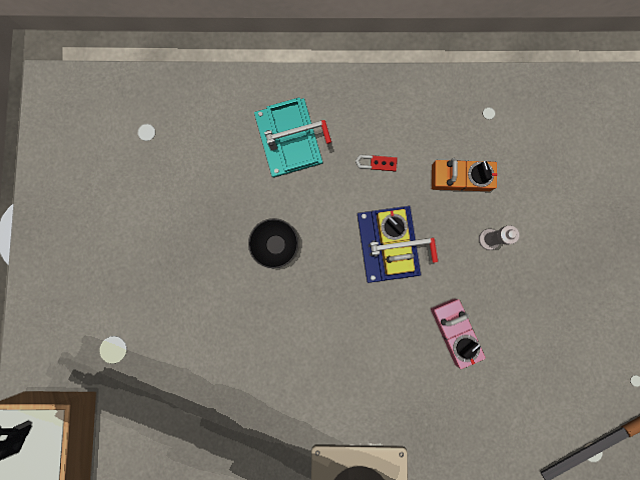

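Candidates, by top-picture pixel:
- **Lock:** yellow at (396,245), orange at (465,175), pink at (458,335).
- **Block:** dark blue at (388,243), turquoise at (292,137).

By the description I choose the yellow lock in the dark blue block. I'll check that in a close crop.

```bash
python3 - <<'E'
from h import *
a=ctrl.get_image('top')[190:300,340:460];b=ctrl.get_image('scene')[170:270,235:345]
a=cv2.resize(a,(400,367),interpolation=cv2.INTER_CUBIC);b=cv2.resize(b,(400,367),interpolation=cv2.INTER_CUBIC)
cv2.imwrite('pics/c0.png',np.hstack([a,b])[:,:,::-1])
for l in ('block','lock'):
  for n in('top','scene'):
    for d in ctrl.silhouettes(l,n): print(l,n,d['conf'],np.round(d['extent']))
E
```

```text
block top 0.97 [291. 136.  80.  77.]
block top 0.59 [397. 245.  84.  80.]
block scene 0.73 [300. 352.  78.  89.]
block scene 0.65 [250. 285.  30.  26.]
lock top 0.94 [397. 242.  40.  63.]
lock top 0.93 [456. 335.  51.  71.]
lock top 0.88 [464. 176.  64.  33.]
lock scene 0.73 [204. 232.  56.  53.]
lock scene 0.73 [298. 157.  32.  46.]
lock scene 0.68 [290. 219.  48.  55.]
```

View pics/c0.png

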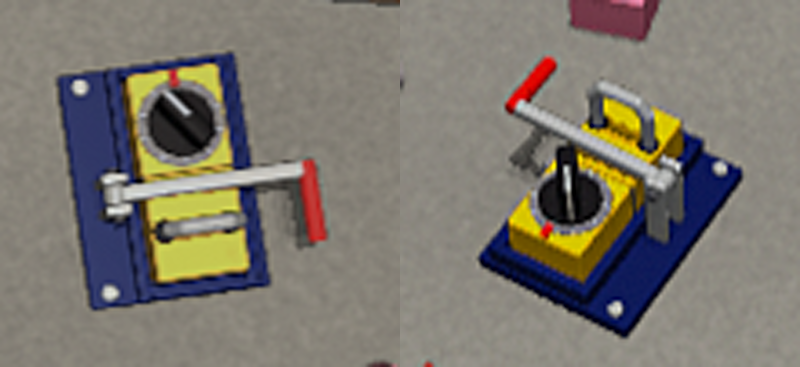

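The crop shows the yellow lock in the dark blue block. The lever lies shut across it, with the red handle at top (436,253). The dial pointer is about one click anticlockwise of the red mark. Next I'll measure the pose.

```bash
cat > fit.py <<'E'
from h import *
from scipy.optimize import least_squares
def masks(n,roi):
    im=ctrl.get_image(n); hsv=cv2.cvtColor(im,cv2.COLOR_RGB2HSV); m0=np.zeros(im.shape[:2],bool); m0[roi[1]:roi[3],roi[0]:roi[2]]=1
    H,S,V=[hsv[:,:,i].astype(int) for i in range(3)]
    return im,(H>20)&(H<35)&(S>120)&(V>90)&m0,(H>110)&(H<128)&(S>150)&m0,((H<6)|(H>174))&(S>170)&(V>110)&m0
E
python3 - <<'E'
from fit import *
out={}
for n,roi in(('top',(345,195,450,295)),('scene',(245,175,340,270))):
    im,y,b,r=masks(n,roi)
    for nm,m in(('yel',y),('blue',b),('red',r)):
        pts=np.argwhere(m)[:,::-1].astype(np.float32)
        h=cv2.convexHull(pts); print(n,nm,len(pts),cv2.minAreaRect(pts)); 
        q=cv2.approxPolyDP(h,2.5,True)[:,0]; print(q.tolist())
        if nm=='red':
            k,lab,st,ce=cv2.connectedComponentsWithStats(m.astype(np.uint8)); print(st.tolist(),ce.round(1).tolist())
E
```

```text
top yel 854 ((395.9126281738281, 241.45399475097656), (62.880218505859375, 27.648338317871094), 80.90972137451172)
[[413.0, 270.0], [387.0, 273.0], [378.0, 213.0], [404.0, 209.0]]
top blue 581 ((388.49127197265625, 244.19361877441406), (70.02233123779297, 53.22001647949219), 81.25383758544922)
[[420.0, 274.0], [368.0, 282.0], [358.0, 214.0], [409.0, 207.0]]
top red 120 ((417.6614685058594, 232.2908935546875), (67.267333984375, 15.303519248962402), 48.289241790771484)
[[436.0, 261.0], [391.0, 211.0], [433.0, 238.0]]
[[0, 0, 640, 480, 307080], [391, 211, 2, 5, 8], [430, 238, 8, 24, 112]] [[319.5, 239.5], [391.6, 212.6], [433.1, 250.3]]
scene yel 658 ((288.53466796875, 219.52691650390625), (26.399444580078125, 55.25465393066406), 37.87498474121094)
[[311.0, 202.0], [311.0, 211.0], [285.0, 245.0], [266.0, 237.0], [266.0, 227.0], [291.0, 196.0]]
scene blue 1022 ((292.5224304199219, 228.64810180664062), (44.913639068603516, 62.45537567138672), 36.38435363769531)
[[328.0, 216.0], [296.0, 261.0], [257.0, 241.0], [278.0, 211.0], [287.0, 204.0], [313.0, 206.0]]
scene red 70 ((270.12750244140625, 209.38926696777344), (12.769430160522461, 47.03330993652344), 1.3019527196884155)
[[276.0, 186.0], [274.0, 233.0], [264.0, 198.0]]
[[0, 0, 640, 480, 307130], [264, 186, 14, 14, 63], [274, 231, 3, 3, 7]] [[319.5, 239.5], [271.1, 191.9], [275.0, 232.0]]
```

```bash
cat >> fit.py <<'E'
def T(p,q): # block frame -> world
    c,s=np.cos(p[2]),np.sin(p[2]); return np.array([p[0]+c*q[0]-s*q[1],p[1]+s*q[0]+c*q[1],q[2]])
E
python3 - <<'E'
from fit import *
def order(P): return P
ob=[]
# lock top corners z=54 ; (image order BR,BL,TL,TR)
cor=[(-68,-30),(-68,30),(68,30),(68,-30)]
def grow(P):
    P=np.array(P,float); c=P.mean(0); d=P-c; return c+d*(1+0.6/np.linalg.norm(d,axis=1,keepdims=True))
for px,c in zip(grow([[413,270],[387,273],[378,213],[404,209]]),cor): ob.append(('top',px,(c[0],c[1],54)))
bb=list(zip(grow([[420,274],[368,282],[358,214],[409,207]]),[(-80,0),(-80,1),(80,1),(80,0)]))
sc=[('scene',(328.5,216),(-80,1)),('scene',(296,261.5),(80,1)),('scene',(256.5,241),(80,0))]
ob2=[('scene',(311.5,202),(-68,30,54)),('scene',(265.5,227),(68,-30,54)),('scene',(291,195.5),(-68,-30,54))]
def res(p,which):
    r=[]
    if 'l' in which:
        for n,px,q in ob: r+=list(proj(n,T(p,q))-px)
    if 'L' in which:
        for n,px,q in ob2: r+=list(proj(n,T(p,q))-px)
    if 'b' in which:
        for px,c in bb: r+=list(proj('top',T(p,(c[0],p[3]-122*(1-c[1]),12)))-px)
    if 'B' in which:
        for n,px,c in sc: r+=list(proj(n,T(p,(c[0],p[3]-122*(1-c[1]),12)))-px)
    return np.array(r)
x0=[*atz('top',(395,242),54)[:2],0,75]
for w in('l','L','b','B','lLbB'):
    s=least_squares(res,x0,args=(w,)); print(w,s.x.round(3),np.sqrt(np.mean(s.fun**2)).round(2)); 
print(s.fun.reshape(-1,2).round(1).tolist())
p=s.x
print('hinge',[ (n,proj(n,T(p,(-8,50,62))).round(1)) for n in('top','scene')])
for a in(0,.1,.2,.3):
    q=(-36,50-122*np.cos(a),62+122*np.sin(a)); print(a,T(p,q).round(1),[proj(n,T(p,q)).round(1) for n in('top','scene')])
print('dial',T(p,(32,0,82)),[proj(n,T(p,(32,0,82))).round(1) for n in('top','scene')]);print('crown',T(p,(-36,0,94)),[proj(n,T(p,(-36,0,94))).round(1) for n in('top','scene')])
for a in np.arange(4): 
    th=-(a-3)*0.628; q=(32+20*np.cos(th),20*np.sin(th),92); print(a,proj('top',T(p,q)).round(1),proj('scene',T(p,q)).round(1))
np.save('p.npy',p)
E
```

```text
l [ 5.4442e+02 -7.5833e+01  1.4200e-01  7.5000e+01] 0.52
L [ 5.42054e+02 -7.67980e+01  1.78000e-01  7.50000e+01] 1.78
b [ 5.04232e+02  1.73711e+02  1.52000e-01 -1.82372e+02] 0.83
B [ 5.52501e+02 -1.15903e+02  1.58000e-01  1.13795e+02] 0.6
lLbB [ 5.43694e+02 -7.61840e+01  1.53000e-01  7.13880e+01] 1.14
[[1.2, 0.2], [-0.1, 1.1], [-0.7, -0.0], [0.2, 0.1], [0.9, 0.3], [-2.3, 2.9], [1.5, -2.0], [0.5, 0.5], [-0.9, 0.2], [-1.4, -1.1], [0.1, -1.6], [0.2, -0.3], [0.4, -1.5], [-1.1, -1.1]]
hinge [('top', array([373.6, 248.1])), ('scene', array([306.9, 219.5]))]
0 [ 519.1 -152.8   62. ] [array([432.4, 252.9]), array([271.9, 193.5])]
0.1 [ 519.  -152.2   74.2] [array([433.4, 252.7]), array([271.7, 190.4])]
0.2 [ 518.7 -150.4   86.2] [array([433.9, 252.5]), array([271.9, 187.5])]
0.3 [ 518.3 -147.4   98.1] [array([433.8, 252.4]), array([272.5, 184.8])]
dial [575.31915636 -71.30213991  82.        ] [array([395.2, 225.3]), array([280.6, 217.6])]
crown [508.11523351 -81.67676055  94.        ] [array([401.3, 257.1]), array([295.1, 195.9])]
0 [387.3 229. ] [288.3 216.3]
1 [386.4 223.1] [285.5 219.8]
2 [389.1 217.9] [280.7 221.5]
3 [394.4 215.3] [275.8 220.7]
```

```bash
cat > mv.py <<'E'
from h import *
from scipy.spatial.transform import Rotation as Ro
def cur():
    s=ctrl.read_state(); return s,np.array(s['eef_pos']),Ro.from_euler('xyz',s['tool_rot'])
def goal_R(yaw_jaw):
    # tool x down, tool z along (cos,sin) world
    z=np.array([np.cos(yaw_jaw),np.sin(yaw_jaw),0]); x=np.array([0,0,-1.]); y=np.cross(z,x)
    return Ro.from_matrix(np.c_[x,y,z])
def plan(pos,yaw=None):
    s,p,R=cur()
    d=R.inv().apply(np.array(pos)-p)
    print('clock',round(s['clock'],2),'pos',p.round(1),'width',round(s['width'],1),'F',s['force'].round(1),'jawyaw',np.round(np.degrees(np.arctan2(R.apply([0,0,1])[1],R.apply([0,0,1])[0])),1))
    print('shift mm',d.round(1),'units',(d/750).round(4))
    if yaw is not None:
        for k in(0,np.pi):
            rv=(R.inv()*goal_R(yaw+k)).as_rotvec(); print('turn units of 6deg',(np.degrees(rv)/6).round(3))
E
python3 - <<'E'
from mv import *
p=np.load('p.npy'); s,q,R=cur(); print(R.as_matrix().round(3))
plan([519,-152,230],p[2]+np.pi/2)
E
```

```text
[[-0.    -0.934  0.358]
 [-0.     0.358  0.934]
 [-1.     0.    -0.   ]]
clock 1.4 pos [232.5 607.  231.3] width 85.4 F [ 0.2 -0.1  0.7] jawyaw 69.0
shift mm [   1.3 -539.1 -606.3] units [ 0.0017 -0.7188 -0.8084]
turn units of 6deg [-4.956 -0.    -0.   ]
turn units of 6deg [ 2.5044e+01 -1.0000e-03  0.0000e+00]
```

Emit:
{"name": "servo_tool", "arguments": {"rows": [{"dy": -0.051, "dz": -0.0575, "fingers": 0.62}, {"dy": -0.051, "dz": -0.0575, "fingers": 0.62}, {"dy": -0.051, "dz": -0.0575, "fingers": 0.62}, {"dy": -0.051, "dz": -0.0575, "fingers": 0.62}, {"dy": -0.051, "dz": -0.0575, "fingers": 0.62}]}}

```text
schema error: expected keys dx, dy, dz, wx, wy, wz, fingers
```

Emit:
{"name": "servo_tool", "arguments": {"rows": [{"dy": -0.051, "dz": -0.0575, "fingers": 0.62}, {"dy": -0.051, "dz": -0.0575, "fingers": 0.62}, {"dy": -0.051, "dz": -0.0575, "fingers": 0.62}, {"dy": -0.051, "dz": -0.0575, "fingers": 0.62}, {"dy": -0.051, "dz": -0.0575, "fingers": 0.62}]}}

```text
schema error: expected keys dx, dy, dz, wx, wy, wz, fingers
```

Emit:
{"name": "servo_tool", "arguments": {"rows": [{"dy": -0.051, "dz": -0.0575, "fingers": 0.62}, {"dy": -0.051, "dz": -0.0575, "fingers": 0.62}, {"dy": -0.051, "dz": -0.0575, "fingers": 0.62}, {"dy": -0.051, "dz": -0.0575, "fingers": 0.62}]}}

```text
schema error: expected keys dx, dy, dz, wx, wy, wz, fingers
```

Emit:
{"name": "servo_tool", "arguments": {"rows": [{"wx": -1, "fingers": 0.62}, {"wx": -1, "fingers": 0.62}, {"wx": -1, "fingers": 0.62}, {"wx": -1, "fingers": 0.62}, {"wx": -0.95, "fingers": 0.62}]}}

```text
schema error: expected keys dx, dy, dz, wx, wy, wz, fingers
```

```bash
python3 - <<'E'
from mv import *
from fit import T
p=np.load('p.npy'); 
save('top','t1.png',(340,190,460,300),3.5); save('scene','s1.png',(220,140,350,270),4)
plan(T(p,(-40,-72,140)),p[2]+np.pi/2); print(T(p,(-40,-72,140)))
E
```

```text
clock 1.5 pos [232.5 607.  231.3] width 85.5 F [ 0.6 -0.4  0.1] jawyaw 69.0
shift mm [  91.3 -536.  -609. ] units [ 0.1217 -0.7147 -0.812 ]
turn units of 6deg [-4.956e+00  1.000e-03 -0.000e+00]
turn units of 6deg [ 2.5044e+01 -0.0000e+00 -1.0000e-03]
[ 515.14695402 -153.44412714  140.        ]
```

View pics/s1.png

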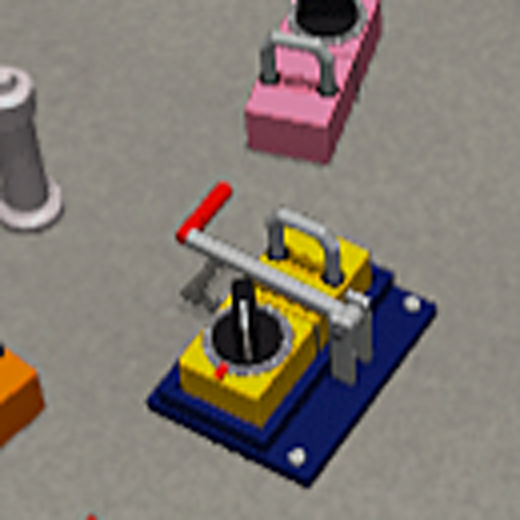

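Emit:
{"name": "servo_tool", "arguments": {"rows": [{"dx": 0, "dy": -0.051, "dz": -0.058, "wx": 0, "wy": 0, "wz": 0, "fingers": 0.62}, {"dx": 0, "dy": -0.051, "dz": -0.058, "wx": 0, "wy": 0, "wz": 0, "fingers": 0.62}, {"dx": 0, "dy": -0.051, "dz": -0.058, "wx": 0, "wy": 0, "wz": 0, "fingers": 0.62}, {"dx": 0, "dy": -0.051, "dz": -0.058, "wx": 0, "wy": 0, "wz": 0, "fingers": 0.62}, {"dx": 0, "dy": -0.051, "dz": -0.058, "wx": 0, "wy": 0, "wz": 0, "fingers": 0.62}]}}

```text
clock: 2.12
eef_pos: [334.0, 333.9, 231.6]
tool_rot: [-0.551, 1.57, 0.654]
force: [1.1, 0.3, 0.2]
width: 32.5
```

Emit:
{"name": "servo_tool", "arguments": {"rows": [{"dx": 0, "dy": -0.051, "dz": -0.058, "wx": 0, "wy": 0, "wz": 0, "fingers": 0.62}, {"dx": 0, "dy": -0.051, "dz": -0.058, "wx": 0, "wy": 0, "wz": 0, "fingers": 0.62}, {"dx": 0, "dy": -0.051, "dz": -0.058, "wx": 0, "wy": 0, "wz": 0, "fingers": 0.62}, {"dx": 0, "dy": -0.051, "dz": -0.058, "wx": 0, "wy": 0, "wz": 0, "fingers": 0.62}, {"dx": 0, "dy": -0.051, "dz": -0.058, "wx": 0, "wy": 0, "wz": 0, "fingers": 0.62}]}}

```text
clock: 2.75
eef_pos: [434.8, 62.3, 231.7]
tool_rot: [-0.912, 1.569, 0.293]
force: [0.5, 0.5, 0.2]
width: 32.7
```

Emit:
{"name": "servo_tool", "arguments": {"rows": [{"dx": 0, "dy": -0.051, "dz": -0.058, "wx": 0, "wy": 0, "wz": 0, "fingers": 0.62}, {"dx": 0, "dy": -0.051, "dz": -0.058, "wx": 0, "wy": 0, "wz": 0, "fingers": 0.62}, {"dx": 0, "dy": -0.051, "dz": -0.058, "wx": 0, "wy": 0, "wz": 0, "fingers": 0.62}, {"dx": 0, "dy": -0.051, "dz": -0.058, "wx": 0, "wy": 0, "wz": 0, "fingers": 0.62}]}}

```text
clock: 3.25
eef_pos: [515.4, -155.0, 231.5]
tool_rot: [-1.024, 1.57, 0.181]
force: [0.2, 0.5, 0.6]
width: 32.5
```

Emit:
{"name": "servo_tool", "arguments": {"rows": [{"dx": 0, "dy": 0, "dz": 0, "wx": -1, "wy": 0, "wz": 0, "fingers": 0.62}, {"dx": 0, "dy": 0, "dz": 0, "wx": -1, "wy": 0, "wz": 0, "fingers": 0.62}, {"dx": 0, "dy": 0, "dz": 0, "wx": -1, "wy": 0, "wz": 0, "fingers": 0.62}, {"dx": 0, "dy": 0, "dz": 0, "wx": -1, "wy": 0, "wz": 0, "fingers": 0.62}, {"dx": 0, "dy": 0, "dz": 0, "wx": -0.956, "wy": 0, "wz": 0, "fingers": 0.62}]}}

```text
clock: 3.88
eef_pos: [514.8, -153.3, 231.4]
tool_rot: [-1.931, 1.571, -0.204]
force: [0.7, 0.7, -0.9]
width: 32.8
```

```bash
python3 - <<'E'
from mv import *
from fit import T
p=np.load('p.npy'); 
save('top','t2.png',(340,190,460,300),4); save('scene','s2.png',(220,140,350,270),4)
plan(T(p,(-40,-72,140)),p[2]+np.pi/2); print(T(p,(-40,-72,140)),ctrl.read_state()['qpos'].round(2))
for a in(0,.1,.2,.3):
  for x in (-8,-36,-60):
    q=(x,50-122*np.cos(a),62+122*np.sin(a)); print(a,x,[proj(n,T(p,q)).round(1) for n in('top','scene')])
E
```

```text
clock 3.98 pos [ 514.8 -153.3  231.4] width 32.6 F [ 0.2 -0.9  0.3] jawyaw 98.8
shift mm [91.4 -0.3 -0.2] units [ 0.1219 -0.0004 -0.0002]
turn units of 6deg [0.001 0.001 0.003]
turn units of 6deg [-2.9999e+01 -5.0000e-03  2.0000e-03]
[ 515.14695402 -153.44412714  140.        ] [ 0.24  0.47 -0.    1.83  0.    0.84  1.96]
0 -8 [array([430.2, 240. ]), array([265.8, 200.7])]
0 -36 [array([432.4, 252.9]), array([271.9, 193.5])]
0 -60 [array([434.2, 264.1]), array([277. , 187.4])]
0.1 -8 [array([431.2, 239.5]), array([265.6, 197.7])]
0.1 -36 [array([433.4, 252.7]), array([271.7, 190.4])]
0.1 -60 [array([435.3, 264. ]), array([276.8, 184.3])]
0.2 -8 [array([431.7, 239.2]), array([265.8, 194.8])]
0.2 -36 [array([433.9, 252.5]), array([271.9, 187.5])]
0.2 -60 [array([435.9, 264. ]), array([277.1, 181.4])]
0.3 -8 [array([431.6, 238.9]), array([266.3, 192.2])]
0.3 -36 [array([433.8, 252.4]), array([272.5, 184.8])]
0.3 -60 [array([435.8, 264. ]), array([277.7, 178.7])]
```

View pics/s2.png

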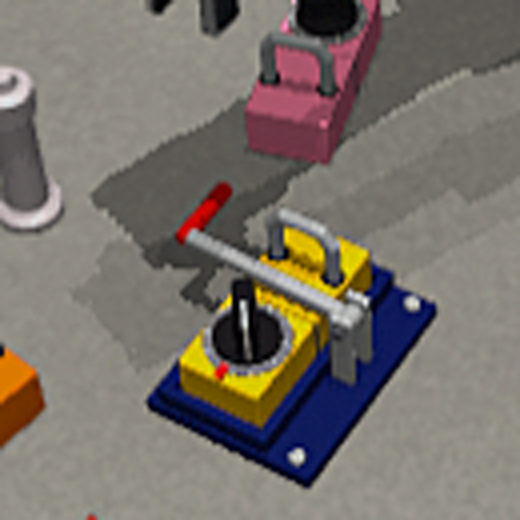

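View pics/t2.png

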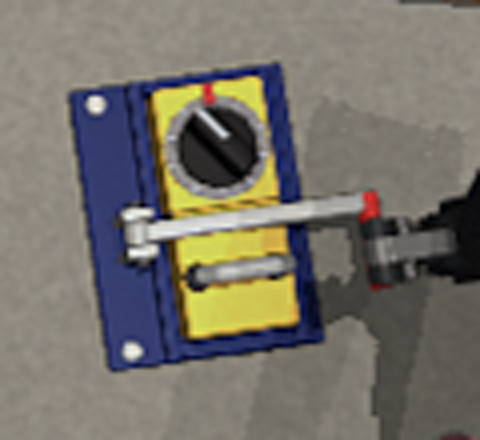

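Scene view: the lever sits at about 0.05 rad, with handle ends at (266,199) and (277,187). Top view: the gripper is directly over the handle. I'll descend and grip.

Emit:
{"name": "servo_tool", "arguments": {"rows": [{"dx": 0.07, "dy": 0, "dz": 0, "wx": 0, "wy": 0, "wz": 0, "fingers": 0.62}, {"dx": 0.07, "dy": 0, "dz": 0, "wx": 0, "wy": 0, "wz": 0, "fingers": 0.62}, {"dx": 0.05, "dy": 0, "dz": 0, "wx": 0, "wy": 0, "wz": 0, "fingers": 0.62}, {"dx": 0.035, "dy": 0, "dz": 0, "wx": 0, "wy": 0, "wz": 0, "fingers": 0.62}, {"dx": 0.016, "dy": 0, "dz": 0, "wx": 0, "wy": 0, "wz": 0, "fingers": 0.62}]}}

```text
clock: 4.6
eef_pos: [514.0, -153.1, 49.2]
tool_rot: [1.276, 1.569, 2.999]
force: [0.1, 0.5, -0.3]
width: 32.7
```

```bash
python3 - <<'E'
from mv import *
save('top','t3.png',(370,190,490,300),3.3); save('scene','s3.png',(220,140,350,270),3)
plan([515.1,-153.4,50])
E
python3 -c "
import cv2,numpy as np
a=cv2.imread('pics/t3.png');b=cv2.imread('pics/s3.png');h=min(a.shape[0],b.shape[0]);cv2.imwrite('pics/m3.png',np.hstack([a[:h],b[:h]]))"
```

```text
clock 4.7 pos [ 514.2 -153.1   49.8] width 32.4 F [ 0.1 -0.7  0.8] jawyaw 98.7
shift mm [-0.2 -0.8 -0.4] units [-0.0003 -0.0011 -0.0005]
```

View pics/m3.png

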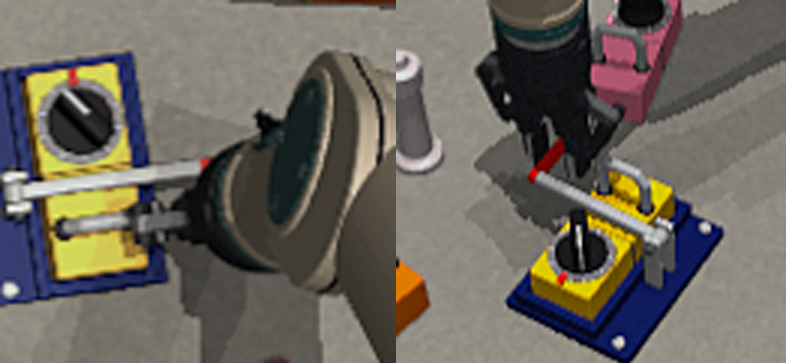

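The handle is between the fingers and there is no contact force. Closing.

Emit:
{"name": "servo_tool", "arguments": {"rows": [{"dx": 0, "dy": 0, "dz": 0, "wx": 0, "wy": 0, "wz": 0, "fingers": 1}, {"dx": 0, "dy": 0, "dz": 0, "wx": 0, "wy": 0, "wz": 0, "fingers": 1}, {"dx": 0, "dy": 0, "dz": 0, "wx": 0, "wy": 0, "wz": 0, "fingers": 1}, {"dx": 0, "dy": 0, "dz": 0, "wx": 0, "wy": 0, "wz": 0, "fingers": 1}]}}

```text
clock: 5.2
eef_pos: [515.5, -153.4, 51.2]
tool_rot: [-1.925, 1.569, -0.201]
force: [1.6, -0.3, 1.4]
width: 10.0
```

```bash
python3 - <<'E'
from mv import *
p=np.load('p.npy')
plan([515.1,-153.4,50])
# handle angle guess a0=.05; arc deltas (tool z ~ +y block, tool x down): step list
a0=.06; steps=np.linspace(a0,2.25,18)
P=np.array([[ -np.cos(a)*122, np.sin(a)*122] for a in steps])
d=np.diff(P,axis=0)
for a,(dy,dz) in zip(steps[1:],d): print(round(a,2),'dx',round(-dz/750,4),'dz',round(dy/750,4))
E
```

```text
clock 5.2 pos [ 515.5 -153.4   51.2] width 10.0 F [ 1.6 -0.3  1.4] jawyaw 98.8
shift mm [1.2 0.4 0.1] units [0.0016 0.0005 0.0001]
0.19 dx -0.0208 dz 0.0026
0.32 dx -0.0203 dz 0.0052
0.45 dx -0.0194 dz 0.0078
0.58 dx -0.0183 dz 0.0102
0.7 dx -0.0168 dz 0.0125
0.83 dx -0.0151 dz 0.0146
0.96 dx -0.0131 dz 0.0164
1.09 dx -0.0108 dz 0.0179
1.22 dx -0.0085 dz 0.0192
1.35 dx -0.0059 dz 0.0201
1.48 dx -0.0033 dz 0.0207
1.61 dx -0.0006 dz 0.0209
1.73 dx 0.0021 dz 0.0208
1.86 dx 0.0047 dz 0.0204
1.99 dx 0.0073 dz 0.0196
2.12 dx 0.0098 dz 0.0185
2.25 dx 0.0121 dz 0.0171
```

Emit:
{"name": "servo_tool", "arguments": {"rows": [{"dx": -0.0208, "dy": 0, "dz": 0.0026, "wx": 0, "wy": 0, "wz": 0, "fingers": 1}, {"dx": -0.0203, "dy": 0, "dz": 0.0052, "wx": 0, "wy": 0, "wz": 0, "fingers": 1}, {"dx": -0.0194, "dy": 0, "dz": 0.0078, "wx": 0, "wy": 0, "wz": 0, "fingers": 1}]}}

```text
clock: 5.58
eef_pos: [513.9, -142.7, 97.6]
tool_rot: [-2.325, 1.568, -0.602]
force: [3.8, -4.4, -0.9]
width: 10.2
```

Emit:
{"name": "servo_tool", "arguments": {"rows": [{"dx": 0, "dy": 0, "dz": 0, "wx": 0, "wy": 0, "wz": 0, "fingers": 1}]}}

```text
clock: 5.7
eef_pos: [513.9, -142.6, 98.1]
tool_rot: [-2.219, 1.567, -0.495]
force: [3.1, -5.2, 3.2]
width: 9.8
```

```bash
python3 - <<'E'
from mv import *
save('scene','s4.png',(220,140,350,270),4)
plan([515.5,-153.4,50])
E
```

```text
clock 5.75 pos [ 513.9 -142.8   97.5] width 9.5 F [ 3.5 -4.3  3.8] jawyaw 98.7
shift mm [ 47.6   0.2 -10.6] units [ 0.0634  0.0003 -0.0141]
```

View pics/s4.png

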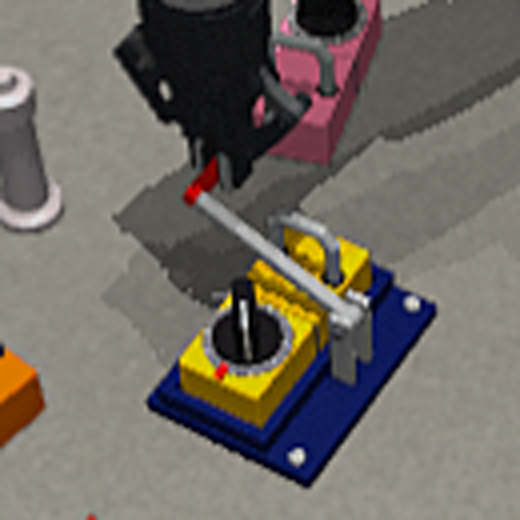

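The lever is following, with its arm end at (268,188) and a small force. I'll continue the arc.

Emit:
{"name": "servo_tool", "arguments": {"rows": [{"dx": -0.0183, "dy": 0, "dz": 0.0102, "wx": 0, "wy": 0, "wz": 0, "fingers": 1}, {"dx": -0.0168, "dy": 0, "dz": 0.0125, "wx": 0, "wy": 0, "wz": 0, "fingers": 1}, {"dx": -0.0151, "dy": 0, "dz": 0.0146, "wx": 0, "wy": 0, "wz": 0, "fingers": 1}, {"dx": -0.0131, "dy": 0, "dz": 0.0164, "wx": 0, "wy": 0, "wz": 0, "fingers": 1}]}}

```text
clock: 6.25
eef_pos: [508.7, -107.4, 145.5]
tool_rot: [-2.612, 1.562, -0.892]
force: [2.9, -15.1, 12.9]
width: 9.8
```

Emit:
{"name": "servo_tool", "arguments": {"rows": [{"dx": -0.0108, "dy": 0, "dz": 0.0179, "wx": 0, "wy": 0, "wz": 0, "fingers": 1}, {"dx": -0.0085, "dy": 0, "dz": 0.0192, "wx": 0, "wy": 0, "wz": 0, "fingers": 1}, {"dx": -0.0059, "dy": 0, "dz": 0.0201, "wx": 0, "wy": 0, "wz": 0, "fingers": 1}]}}

```text
clock: 6.62
eef_pos: [502.6, -65.6, 166.4]
tool_rot: [-2.509, 1.56, -0.789]
force: [-2.3, -12.6, 28.7]
width: 9.8
```

```bash
python3 - <<'E'
from mv import *
save('scene','s5.png',(220,120,350,250),4)
plan([515.5,-153.4,50])
E
```

```text
clock 6.67 pos [502.2 -62.1 166.7] width 9.8 F [-3.4 -6.9 34.3] jawyaw 98.7
shift mm [117.2   1.3 -91.6] units [ 0.1562  0.0018 -0.1221]
```

View pics/s5.png

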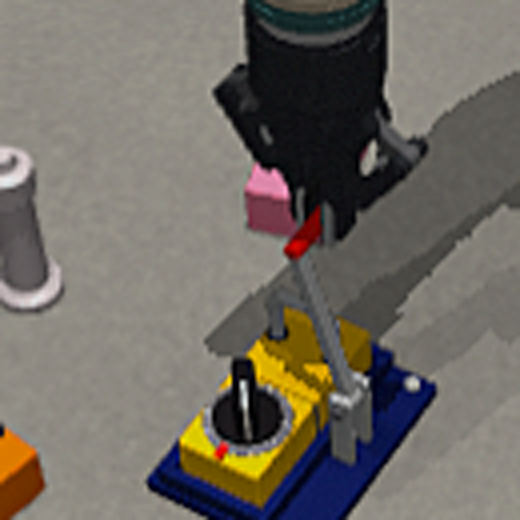

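```bash
python3 - <<'E'
from mv import *
p=np.load('p.npy'); c,s=np.cos(p[2]),np.sin(p[2])
for P in ([515.5,-153.4,51.2],[513.9,-142.7,97.6],[508.7,-107.4,145.5],ctrl.read_state()['eef_pos']):
    d=np.array(P)[:2]-p[:2]; y=-s*d[0]+c*d[1]; x=c*d[0]+s*d[1]; z=P[2]+19
    print(round(x,1),round(y,1),round(z,1),'r',np.hypot(y-50,z-62).round(1),'a',np.arctan2(z-62,50-y).round(3))
print(ctrl.read_state()['force'],ctrl.read_state()['torque'])
E
```

```text
-39.6 -72.0 70.2 r 122.3 a 0.067
-39.6 -61.2 116.6 r 123.9 a 0.456
-39.3 -25.5 164.5 r 127.3 a 0.936
-38.8 20.2 185.7 r 127.2 a 1.335
[-3.35979793 -6.92027422 34.30066348] [-1.7406809   0.77439859  0.02801575]
```

The handle sits about 5 mm nearer the tips than I assumed, so it pushes the tool up with 34 N. I'll raise the arc by about 5 mm.

Emit:
{"name": "servo_tool", "arguments": {"rows": [{"dx": -0.007, "dy": 0, "dz": 0, "wx": 0, "wy": 0, "wz": 0, "fingers": 1}, {"dx": -0.0033, "dy": 0, "dz": 0.0207, "wx": 0, "wy": 0, "wz": 0, "fingers": 1}]}}

```text
clock: 6.92
eef_pos: [499.7, -44.9, 170.5]
tool_rot: [-1.921, 1.567, -0.198]
force: [6.1, -2.2, -2.2]
width: 9.8
```

Emit:
{"name": "servo_tool", "arguments": {"rows": [{"dx": -0.0006, "dy": 0, "dz": 0.0209, "wx": 0, "wy": 0, "wz": 0, "fingers": 1}, {"dx": 0.0021, "dy": 0, "dz": 0.0208, "wx": 0, "wy": 0, "wz": 0, "fingers": 1}]}}

```text
clock: 7.18
eef_pos: [494.9, -13.3, 169.9]
tool_rot: [-1.852, 1.566, -0.128]
force: [5.6, -2.9, -0.9]
width: 9.7
```

Emit:
{"name": "servo_tool", "arguments": {"rows": [{"dx": 0.0047, "dy": 0, "dz": 0.0204, "wx": 0, "wy": 0, "wz": 0, "fingers": 1}, {"dx": 0.0073, "dy": 0, "dz": 0.0196, "wx": 0, "wy": 0, "wz": 0, "fingers": 1}]}}

```text
clock: 7.42
eef_pos: [490.4, 17.2, 160.8]
tool_rot: [-1.62, 1.566, 0.104]
force: [5.7, -2.1, 0.1]
width: 9.5
```

Emit:
{"name": "servo_tool", "arguments": {"rows": [{"dx": 0.0098, "dy": 0, "dz": 0.0185, "wx": 0, "wy": 0, "wz": 0, "fingers": 1}]}}

```text
clock: 7.55
eef_pos: [488.4, 30.5, 153.1]
tool_rot: [-1.709, 1.566, 0.015]
force: [7.2, -3.8, -0.6]
width: 9.5
```

```bash
python3 - <<'E'
from mv import *
save('scene','s6.png',(220,120,350,250),4)
plan([515.5,-153.4,50])
p=np.load('p.npy'); c,s=np.cos(p[2]),np.sin(p[2])
for P in (ctrl.read_state()['eef_pos'],):
    d=np.array(P)[:2]-p[:2]; y=-s*d[0]+c*d[1]; x=c*d[0]+s*d[1]; z=P[2]+19
    print(round(x,1),round(y,1),round(z,1),'r',np.hypot(y-50,z-62).round(1),'a',np.arctan2(z-62,50-y).round(3))
E
```

```text
clock 7.6 pos [487.9  32.8 152.2] width 9.3 F [ 6.4  1.3 -1.8] jawyaw 98.9
shift mm [ 102.     2.  -188.3] units [ 0.136   0.0026 -0.251 ]
-38.5 116.2 171.2 r 127.7 a 2.116
```

View pics/s6.png

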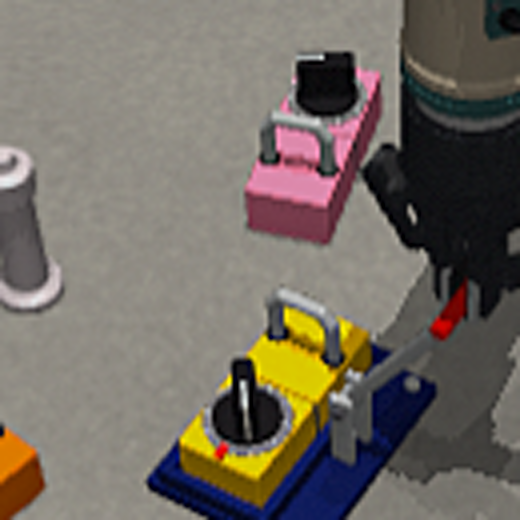

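The lever is well over, at about 2.1 rad. Release and go up.

Emit:
{"name": "servo_tool", "arguments": {"rows": [{"dx": 0, "dy": 0, "dz": 0, "wx": 0, "wy": 0, "wz": 0, "fingers": 0.62}, {"dx": 0, "dy": 0, "dz": 0, "wx": 0, "wy": 0, "wz": 0, "fingers": 0.62}, {"dx": -0.03, "dy": 0, "dz": 0, "wx": 0, "wy": 0, "wz": 0, "fingers": 0.62}, {"dx": -0.05, "dy": 0, "dz": 0, "wx": 0, "wy": 0, "wz": 0, "fingers": 0.62}]}}

```text
clock: 8.1
eef_pos: [484.1, 29.9, 211.9]
tool_rot: [1.47, 1.565, -3.09]
force: [1.0, -0.2, 0.4]
width: 32.2
```

```bash
python3 - <<'E'
from mv import *
from fit import T,masks
save('scene','s7.png',(220,120,350,250),4);save('top','t7.png',(340,190,460,300),4)
p=np.load('p.npy')
plan(T(p,(32,0,200)))
for n in ('top','scene'):
  for l in ('lever_grip','dial_grip','crown'): print(n,l,[(np.round(d['point'],1),round(d['conf'],2)) for d in ctrl.mark_of(l,n)])
for a in(1.9,2.1,2.2,2.3):
    q=(-36,50-122*np.cos(a),62+122*np.sin(a)); print(a,[proj(n,T(p,q)).round(1) for n in('top','scene')])
im,y,b,r=masks('top',(345,195,450,295))
pts=np.argwhere(y)[:,::-1].astype(np.float32);print(cv2.minAreaRect(pts))
E
```

```text
clock 8.2 pos [487.7  30.2 215.3] width 32.6 F [ 0.9 -0.3 -0.1] jawyaw 98.8
shift mm [  15.7  -71.1 -113.6] units [ 0.0209 -0.0948 -0.1515]
top lever_grip [(array([327., 134.]), 0.57)]
top dial_grip [(array([481.9, 171.7]), 0.52)]
top crown [(array([454.2, 167.4]), 0.73), (array([456.5, 320.9]), 0.51)]
scene lever_grip [(array([268.7, 312.3]), 0.75)]
scene dial_grip [(array([196.4, 211.9]), 0.8), (array([279.4, 217.1]), 0.68), (array([302.4, 137.9]), 0.59), (array([243.9, 279.6]), 0.38)]
scene crown [(array([295.5, 196.5]), 0.57), (array([292.5, 150.9]), 0.56), (array([207.6, 221. ]), 0.43)]
1.9 [array([361.2, 262. ]), array([326.4, 186.9])]
2.1 [array([349.2, 263.9]), array([334.8, 193.4])]
2.2 [array([343.7, 264.7]), array([338.6, 197. ])]
2.3 [array([338.7, 265.5]), array([342.1, 200.7])]
((391.0405578613281, 212.24322509765625), (3.781176805496216, 26.63263702392578), 80.53767395019531)
```

View pics/s7.png

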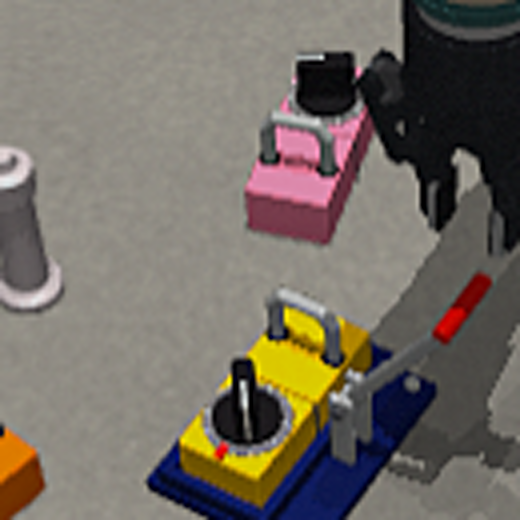

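View pics/t7.png

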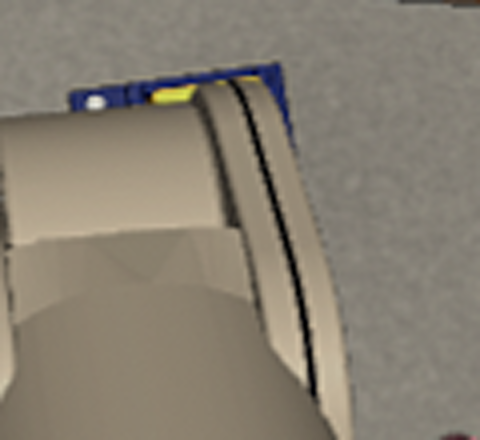

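The lever handle is at scene (336,197), which is about 2.15 rad, so that step is done. The dial pointer is 36° (one click) short of the mark, so the bar lies at world yaw 0.78 rad. Moving over the dial.

Emit:
{"name": "servo_tool", "arguments": {"rows": [{"dx": 0, "dy": -0.0315, "dz": -0.0505, "wx": 0, "wy": 0, "wz": 0, "fingers": 0.62}, {"dx": 0, "dy": -0.0315, "dz": -0.0505, "wx": 0, "wy": 0, "wz": 0, "fingers": 0.62}, {"dx": 0.02, "dy": -0.0315, "dz": -0.0505, "wx": 0, "wy": 0, "wz": 0, "fingers": 0.62}, {"dx": 0, "dy": 0, "dz": 0, "wx": -1, "wy": 0, "wz": 0, "fingers": 0.62}, {"dx": 0, "dy": 0, "dz": 0, "wx": -1, "wy": 0, "wz": 0, "fingers": 0.62}]}}

```text
clock: 9.18
eef_pos: [573.3, -71.9, 196.1]
tool_rot: [1.115, 1.568, 3.051]
force: [-0.1, 0.4, -0.1]
width: 32.8
```

Emit:
{"name": "servo_tool", "arguments": {"rows": [{"dx": 0, "dy": 0, "dz": 0, "wx": -1, "wy": 0, "wz": 0, "fingers": 0.62}, {"dx": 0, "dy": 0, "dz": 0, "wx": -1, "wy": 0, "wz": 0, "fingers": 0.62}, {"dx": 0, "dy": 0, "dz": 0, "wx": -1, "wy": 0, "wz": 0, "fingers": 0.62}, {"dx": 0, "dy": 0, "dz": 0, "wx": -1, "wy": 0, "wz": 0, "fingers": 0.62}]}}

```text
clock: 9.68
eef_pos: [573.2, -71.3, 196.6]
tool_rot: [0.627, 1.569, 2.982]
force: [0.3, -0.3, 0.3]
width: 32.4
```

```bash
python3 - <<'E'
from mv import *
from fit import T
p=np.load('p.npy')
print(atz('top',(393.8,227),58), T(p,(32,0,0)),ctrl.read_state()['qpos'].round(2))
plan(T(p,(32,0,63)),p[2]+.628+np.pi/2)
for n in ('top','scene'):
    print([ (l,[(np.round(d['point'],1),round(d['conf'],2)) for d in ctrl.mark_of(l,n)]) for l in ('lever_grip','dial_grip','crown')])
save('scene','s8.png',(220,120,350,250),4)
E
```

```text
[574.37664395 -71.83803829  58.        ] [575.31915636 -71.30213991   0.        ] [ 0.17  0.57 -0.15  1.76  0.11  0.83  2.33]
clock 9.68 pos [573.2 -71.3 196.6] width 32.4 F [ 0.3 -0.3  0.3] jawyaw 135.0
shift mm [133.6  -1.6  -1.7] units [ 0.1781 -0.0022 -0.0023]
turn units of 6deg [ 0.036  0.015 -0.011]
turn units of 6deg [-2.9964e+01  1.7000e-02  2.3000e-02]
[('lever_grip', [(array([325. , 134.3]), 0.62)]), ('dial_grip', [(array([469.2, 349. ]), 0.79), (array([482.4, 171. ]), 0.71)]), ('crown', [(array([451.8, 167.8]), 0.59), (array([454.8, 317.9]), 0.57)])]
[('lever_grip', [(array([268.7, 312.3]), 0.75)]), ('dial_grip', [(array([196.4, 211.9]), 0.8), (array([279.4, 217.1]), 0.68), (array([302.4, 137.9]), 0.59), (array([243.9, 279.6]), 0.38)]), ('crown', [(array([295.5, 196.5]), 0.57), (array([292.5, 150.9]), 0.56), (array([207.6, 221. ]), 0.43)])]
```

View pics/s8.png

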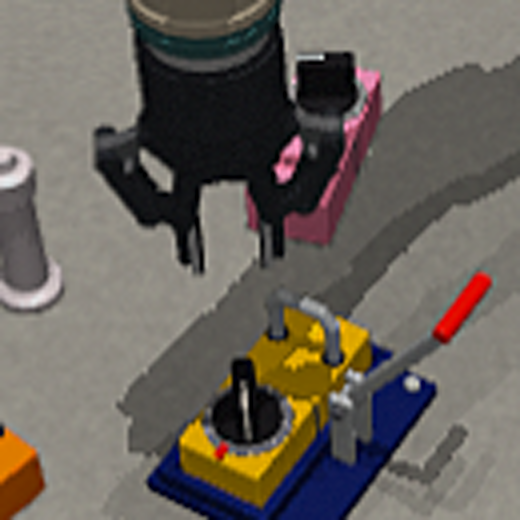

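Emit:
{"name": "servo_tool", "arguments": {"rows": [{"dx": 0.06, "dy": -0.002, "dz": -0.002, "wx": 0, "wy": 0, "wz": 0, "fingers": 0.62}, {"dx": 0.05, "dy": 0, "dz": 0, "wx": 0, "wy": 0, "wz": 0, "fingers": 0.62}, {"dx": 0.04, "dy": 0, "dz": 0, "wx": 0, "wy": 0, "wz": 0, "fingers": 0.62}, {"dx": 0.026, "dy": 0, "dz": 0, "wx": 0, "wy": 0, "wz": 0, "fingers": 0.62}, {"dx": 0, "dy": 0, "dz": 0, "wx": 0, "wy": 0, "wz": 0, "fingers": 0.62}]}}

```text
clock: 10.65
eef_pos: [574.7, -71.1, 64.1]
tool_rot: [0.744, 1.567, 3.096]
force: [-0.3, -0.4, -0.2]
width: 32.7
```

```bash
python3 - <<'E'
from mv import *
from fit import T
p=np.load('p.npy')
plan(T(p,(32,0,64)),p[2]+.628+np.pi/2)
save('scene','s9.png',(220,140,350,270),4)
E
```

```text
clock 10.65 pos [574.7 -71.1  64.1] width 32.7 F [-0.3 -0.4 -0.2] jawyaw 134.8
shift mm [ 0.1 -0.3 -0.6] units [ 0.0002 -0.0004 -0.0007]
turn units of 6deg [ 0.     0.023 -0.022]
turn units of 6deg [-29.999   0.034   0.037]
```

View pics/s9.png

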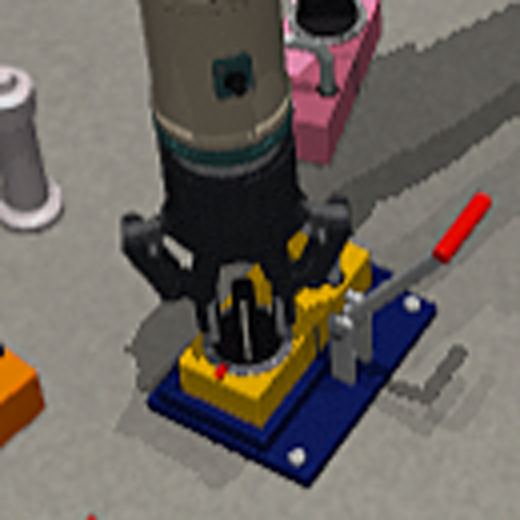

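The fingers straddle the bar with no contact. Close, turn 36° clockwise plus about 3°, then check.

Emit:
{"name": "servo_tool", "arguments": {"rows": [{"dx": 0, "dy": 0, "dz": 0, "wx": 0, "wy": 0, "wz": 0, "fingers": 1}, {"dx": 0, "dy": 0, "dz": 0, "wx": 0, "wy": 0, "wz": 0, "fingers": 1}, {"dx": 0, "dy": 0, "dz": 0, "wx": 0, "wy": 0, "wz": 0, "fingers": 1}, {"dx": 0, "dy": 0, "dz": 0, "wx": 0, "wy": 0, "wz": 0, "fingers": 1}]}}

```text
clock: 11.2
eef_pos: [576.5, -71.2, 66.7]
tool_rot: [-2.346, 1.569, 0.006]
force: [-2.2, 0.2, 6.2]
width: 12.8
```

Emit:
{"name": "servo_tool", "arguments": {"rows": [{"dx": 0, "dy": 0, "dz": 0, "wx": 1, "wy": 0, "wz": 0, "fingers": 1}, {"dx": 0, "dy": 0, "dz": 0, "wx": 1, "wy": 0, "wz": 0, "fingers": 1}, {"dx": 0, "dy": 0, "dz": 0, "wx": 1, "wy": 0, "wz": 0, "fingers": 1}]}}

```text
clock: 11.58
eef_pos: [576.8, -72.0, 66.8]
tool_rot: [-2.327, 1.568, -0.293]
force: [-0.5, -1.6, 4.7]
width: 13.0
```

Emit:
{"name": "servo_tool", "arguments": {"rows": [{"dx": 0, "dy": 0, "dz": 0, "wx": 1, "wy": 0, "wz": 0, "fingers": 1}, {"dx": 0, "dy": 0, "dz": 0, "wx": 1, "wy": 0, "wz": 0, "fingers": 1}, {"dx": 0, "dy": 0, "dz": 0, "wx": 1, "wy": 0, "wz": 0, "fingers": 1}, {"dx": 0, "dy": 0, "dz": 0, "wx": 0.5, "wy": 0, "wz": 0, "fingers": 1}, {"dx": 0, "dy": 0, "dz": 0, "wx": 0, "wy": 0, "wz": 0, "fingers": 1}]}}

```text
clock: 12.2
eef_pos: [576.9, -72.0, 66.8]
tool_rot: [-2.09, 1.568, -0.418]
force: [-0.6, -0.3, 5.5]
width: 13.1
```

```bash
python3 - <<'E'
from mv import *
from fit import T
p=np.load('p.npy')
plan(T(p,(32,0,64)),p[2]+np.pi/2); print(ctrl.read_state()['torque'])
save('scene','s10.png',(220,140,350,270),4)
E
```

```text
clock 12.2 pos [576.9 -72.   66.8] width 13.1 F [-0.6 -0.3  5.5] jawyaw 95.8
shift mm [2.8 1.5 0.9] units [0.0037 0.002  0.0012]
turn units of 6deg [-0.503 -0.013  0.021]
turn units of 6deg [2.9497e+01 3.3000e-02 2.0000e-02]
[-0.30031797  0.18043149  0.09011634]
```

View pics/s10.png

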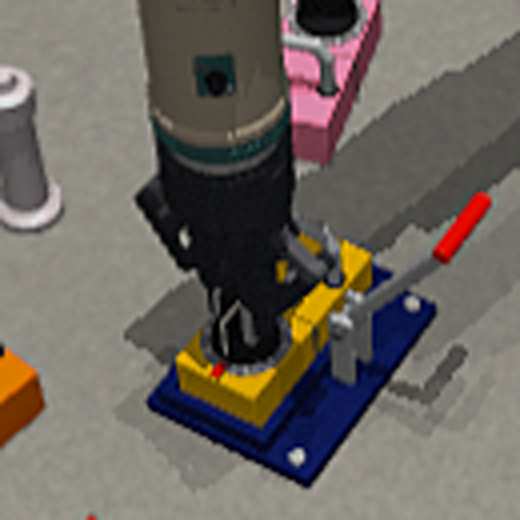

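Emit:
{"name": "servo_tool", "arguments": {"rows": [{"dx": 0, "dy": 0, "dz": 0, "wx": 0, "wy": 0, "wz": 0, "fingers": 0.62}, {"dx": 0, "dy": 0, "dz": 0, "wx": 0, "wy": 0, "wz": 0, "fingers": 0.62}, {"dx": -0.04, "dy": 0, "dz": 0, "wx": 0, "wy": 0, "wz": 0, "fingers": 0.62}, {"dx": -0.07, "dy": 0, "dz": 0, "wx": 0, "wy": 0, "wz": 0, "fingers": 0.62}, {"dx": -0.07, "dy": 0, "dz": 0, "wx": 0, "wy": 0, "wz": 0, "fingers": 0.62}]}}

```text
clock: 12.88
eef_pos: [575.5, -71.2, 201.6]
tool_rot: [1.29, 1.57, 2.962]
force: [0.5, 0.2, -0.4]
width: 32.5
```

```bash
python3 - <<'E'
from mv import *
from fit import T
p=np.load('p.npy')
plan(T(p,(-36,0,200)),p[2])
save('scene','s11.png',(220,140,350,270),4)
E
```

```text
clock 12.88 pos [575.5 -71.2 201.6] width 32.5 F [ 0.5  0.2 -0.4] jawyaw 95.8
shift mm [ 1.7 68.1 -3.6] units [ 0.0022  0.0907 -0.0048]
turn units of 6deg [ 1.45e+01 -6.00e-03 -1.10e-02]
turn units of 6deg [-1.55e+01  1.10e-02 -6.00e-03]
```

View pics/s11.png

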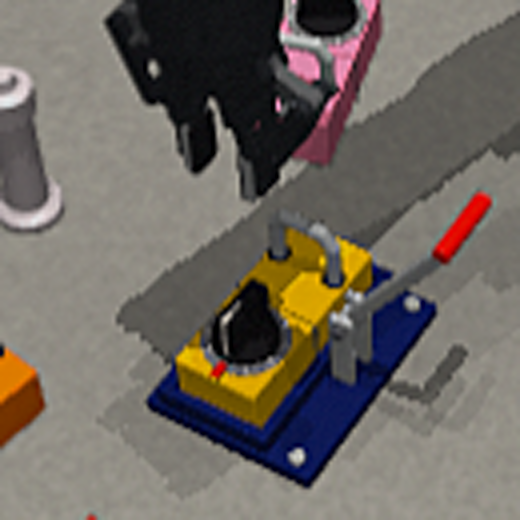

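The pointer now runs to the red mark at scene (275,232). Next: go over the shackle and turn the jaws along the lock's x.

Emit:
{"name": "servo_tool", "arguments": {"rows": [{"dx": 0, "dy": 0.045, "dz": -0.0025, "wx": 0, "wy": 0, "wz": 0, "fingers": 0.62}, {"dx": 0, "dy": 0.0455, "dz": -0.0025, "wx": 0, "wy": 0, "wz": 0, "fingers": 0.62}, {"dx": 0, "dy": 0, "dz": 0, "wx": 1, "wy": 0, "wz": 0, "fingers": 0.62}, {"dx": 0, "dy": 0, "dz": 0, "wx": 1, "wy": 0, "wz": 0, "fingers": 0.62}, {"dx": 0, "dy": 0, "dz": 0, "wx": 1, "wy": 0, "wz": 0, "fingers": 0.62}]}}

```text
clock: 13.55
eef_pos: [508.6, -81.9, 200.4]
tool_rot: [0.304, 1.571, 1.658]
force: [-0.2, 0.1, -0.5]
width: 32.3
```

Emit:
{"name": "servo_tool", "arguments": {"rows": [{"dx": 0, "dy": 0, "dz": 0, "wx": 1, "wy": 0, "wz": 0, "fingers": 0.62}, {"dx": 0, "dy": 0, "dz": 0, "wx": 1, "wy": 0, "wz": 0, "fingers": 0.62}, {"dx": 0, "dy": 0, "dz": 0, "wx": 1, "wy": 0, "wz": 0, "fingers": 0.62}, {"dx": 0, "dy": 0, "dz": 0, "wx": 1, "wy": 0, "wz": 0, "fingers": 0.62}, {"dx": 0, "dy": 0, "dz": 0, "wx": 1, "wy": 0, "wz": 0, "fingers": 0.62}]}}

```text
clock: 14.18
eef_pos: [508.6, -81.8, 200.3]
tool_rot: [1.927, 1.571, 2.757]
force: [-0.5, -0.1, -0.0]
width: 32.4
```

Emit:
{"name": "servo_tool", "arguments": {"rows": [{"dx": 0, "dy": 0, "dz": 0, "wx": 1, "wy": 0, "wz": 0, "fingers": 0.62}, {"dx": 0, "dy": 0, "dz": 0, "wx": 1, "wy": 0, "wz": 0, "fingers": 0.62}, {"dx": 0, "dy": 0, "dz": 0, "wx": 1, "wy": 0, "wz": 0, "fingers": 0.62}, {"dx": 0, "dy": 0, "dz": 0, "wx": 1, "wy": 0, "wz": 0, "fingers": 0.62}, {"dx": 0, "dy": 0, "dz": 0, "wx": 1, "wy": 0, "wz": 0, "fingers": 0.62}]}}

```text
clock: 14.8
eef_pos: [508.6, -81.8, 200.3]
tool_rot: [2.65, 1.571, 2.957]
force: [-0.3, 0.0, -1.1]
width: 32.3
```

Emit:
{"name": "servo_tool", "arguments": {"rows": [{"dx": 0, "dy": 0, "dz": 0, "wx": 1, "wy": 0, "wz": 0, "fingers": 0.62}, {"dx": 0, "dy": 0, "dz": 0, "wx": 0.5, "wy": 0, "wz": 0, "fingers": 0.62}]}}

```text
clock: 15.05
eef_pos: [508.6, -81.7, 200.2]
tool_rot: [-3.133, 1.57, -2.982]
force: [0.2, 0.5, -0.9]
width: 32.4
```

```bash
python3 - <<'E'
from mv import *
from fit import T,masks
p=np.load('p.npy')
plan(T(p,(-36,0,74)),p[2]); print(ctrl.read_state()['qpos'].round(2))
save('scene','s12.png',(220,140,350,270),4);save('top','t12.png',(340,190,460,300),4)
print([(np.round(d['point'],1),round(d['conf'],2)) for d in ctrl.mark_of('crown','scene')])
E
```

```text
clock 15.05 pos [508.6 -81.7 200.2] width 32.4 F [ 0.2  0.5 -0.9] jawyaw 8.7
shift mm [ 1.262e+02  1.000e-01 -4.000e-01] units [ 0.1683  0.0002 -0.0006]
turn units of 6deg [-0.018 -0.004  0.   ]
turn units of 6deg [2.9982e+01 0.0000e+00 6.0000e-03]
[-0.25  0.53  0.53  1.93 -0.38  0.78  0.64]
[(array([212.9, 219.8]), 0.58), (array([294.8, 195.9]), 0.42), (array([294.3, 150.1]), 0.41)]
```

View pics/s12.png

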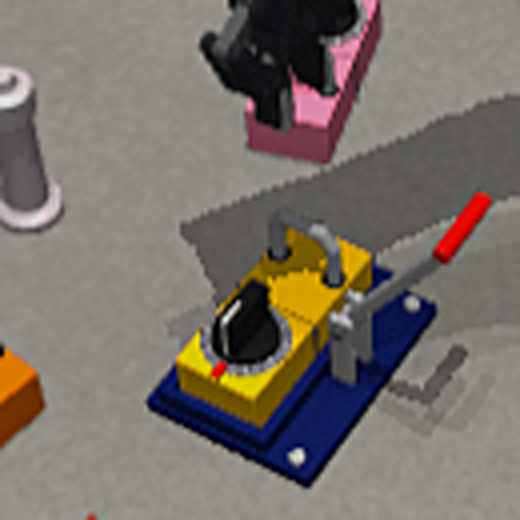

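View pics/t12.png

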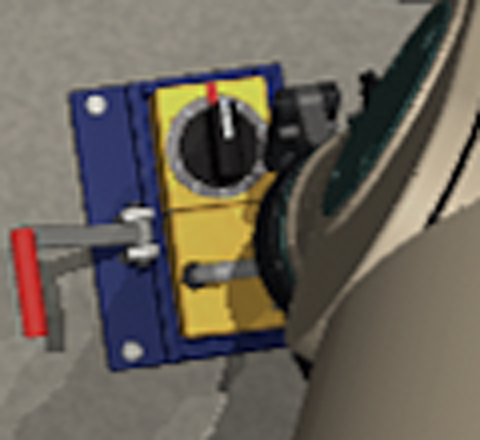

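The top view shows the pointer in line with the red mark, the lever over at (345–375, 250–275), and the shackle bar under the gripper. Descending.

Emit:
{"name": "servo_tool", "arguments": {"rows": [{"dx": 0.06, "dy": 0, "dz": 0, "wx": 0, "wy": 0, "wz": 0, "fingers": 0.62}, {"dx": 0.05, "dy": 0, "dz": 0, "wx": 0, "wy": 0, "wz": 0, "fingers": 0.62}, {"dx": 0.035, "dy": 0, "dz": 0, "wx": 0, "wy": 0, "wz": 0, "fingers": 0.62}, {"dx": 0.023, "dy": 0, "dz": 0, "wx": 0, "wy": 0, "wz": 0, "fingers": 0.62}, {"dx": 0, "dy": 0, "dz": 0, "wx": 0, "wy": 0, "wz": 0, "fingers": 0.62}]}}

```text
clock: 15.82
eef_pos: [507.8, -81.8, 73.5]
tool_rot: [2.758, 1.568, 2.911]
force: [-0.2, 0.1, -1.1]
width: 32.2
```

```bash
python3 - <<'E'
from mv import *
from fit import T,masks
p=np.load('p.npy')
plan(T(p,(-36,0,74)),p[2])
save('scene','s13.png',(220,140,350,270),4)
E
```

```text
clock 15.82 pos [507.8 -81.8  73.5] width 32.2 F [-0.2  0.1 -1.1] jawyaw 8.8
shift mm [-0.5  0.   0.3] units [-0.0007  0.0001  0.0005]
turn units of 6deg [ 0.005 -0.024 -0.01 ]
turn units of 6deg [-2.9995e+01  1.5000e-02 -3.8000e-02]
```

View pics/s13.png

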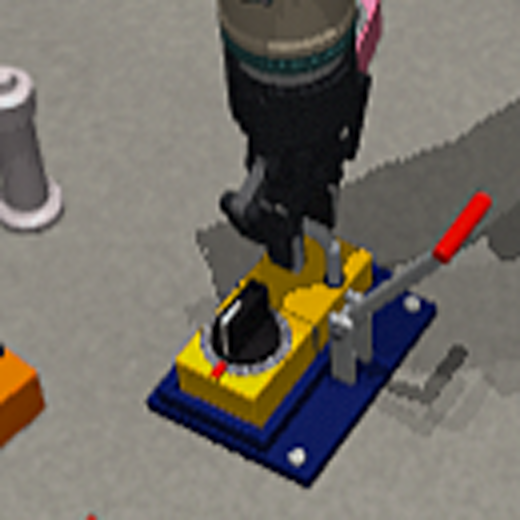

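The fingers are in place around the shackle bar with no force. Close, then pull slowly.

Emit:
{"name": "servo_tool", "arguments": {"rows": [{"dx": 0, "dy": 0, "dz": 0, "wx": 0, "wy": 0, "wz": 0, "fingers": 1}, {"dx": 0, "dy": 0, "dz": 0, "wx": 0, "wy": 0, "wz": 0, "fingers": 1}, {"dx": 0, "dy": 0, "dz": 0, "wx": 0, "wy": 0, "wz": 0, "fingers": 1}, {"dx": 0, "dy": 0, "dz": 0, "wx": 0, "wy": 0, "wz": 0, "fingers": 1}]}}

```text
clock: 16.38
eef_pos: [509.4, -82.2, 75.5]
tool_rot: [-0.268, 1.569, -0.115]
force: [-0.3, -0.9, 7.1]
width: 8.3
```

Emit:
{"name": "servo_tool", "arguments": {"rows": [{"dx": -0.005, "dy": 0, "dz": 0, "wx": 0, "wy": 0, "wz": 0, "fingers": 1}, {"dx": -0.005, "dy": 0, "dz": 0, "wx": 0, "wy": 0, "wz": 0, "fingers": 1}, {"dx": -0.005, "dy": 0, "dz": 0, "wx": 0, "wy": 0, "wz": 0, "fingers": 1}]}}

```text
clock: 16.75
eef_pos: [509.1, -82.0, 86.0]
tool_rot: [-0.692, 1.57, -0.539]
force: [1.5, -1.5, -3.0]
width: 8.1
```

```bash
python3 - <<'E'
from mv import *
from fit import T,masks
p=np.load('p.npy')
plan(T(p,(-36,0,74)),p[2])
save('scene','s14.png',(220,140,350,270),4)
E
```

```text
clock 16.75 pos [509.1 -82.   86. ] width 8.1 F [ 1.5 -1.5 -3. ] jawyaw 8.8
shift mm [12.   0.5 -0.9] units [ 0.016   0.0006 -0.0012]
turn units of 6deg [0.001 0.005 0.004]
turn units of 6deg [-2.9999e+01 -7.0000e-03  8.0000e-03]
```

View pics/s14.png

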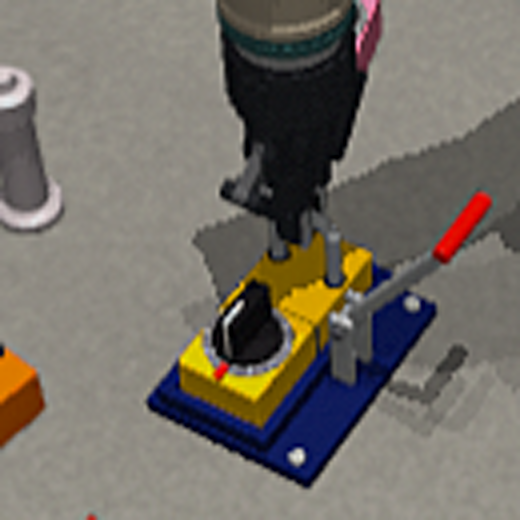

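The shackle is sliding out with about 3 N while the lock stays seated. Continue to the stop and lift.

Emit:
{"name": "servo_tool", "arguments": {"rows": [{"dx": -0.005, "dy": 0, "dz": 0, "wx": 0, "wy": 0, "wz": 0, "fingers": 1}, {"dx": -0.005, "dy": 0, "dz": 0, "wx": 0, "wy": 0, "wz": 0, "fingers": 1}, {"dx": -0.005, "dy": 0, "dz": 0, "wx": 0, "wy": 0, "wz": 0, "fingers": 1}, {"dx": -0.007, "dy": 0, "dz": 0, "wx": 0, "wy": 0, "wz": 0, "fingers": 1}]}}

```text
clock: 17.3
eef_pos: [507.3, -81.4, 101.9]
tool_rot: [2.725, 1.568, 2.878]
force: [0.6, 0.4, -7.7]
width: 8.0
```

Emit:
{"name": "servo_tool", "arguments": {"rows": [{"dx": -0.01, "dy": 0, "dz": 0, "wx": 0, "wy": 0, "wz": 0, "fingers": 1}, {"dx": -0.01, "dy": 0, "dz": 0, "wx": 0, "wy": 0, "wz": 0, "fingers": 1}]}}

```text
clock: 17.55
eef_pos: [508.3, -81.7, 117.6]
tool_rot: [2.626, 1.57, 2.779]
force: [-0.3, 0.5, -7.4]
width: 7.9
```

```bash
python3 - <<'E'
from mv import *
from fit import T,masks
p=np.load('p.npy')
plan(T(p,(-36,0,74)),p[2]); print(ctrl.read_state()['torque'])
save('scene','s15.png',(220,120,350,250),4)
E
```

```text
clock 17.55 pos [508.3 -81.7 117.6] width 7.9 F [-0.3  0.5 -7.4] jawyaw 8.8
shift mm [43.6  0.  -0.1] units [ 0.0582  0.     -0.0001]
turn units of 6deg [ 0.    -0.008 -0.005]
turn units of 6deg [-3.0e+01  7.0e-03 -1.3e-02]
[ 0.02977861  0.06478918 -0.01453024]
```

View pics/s15.png

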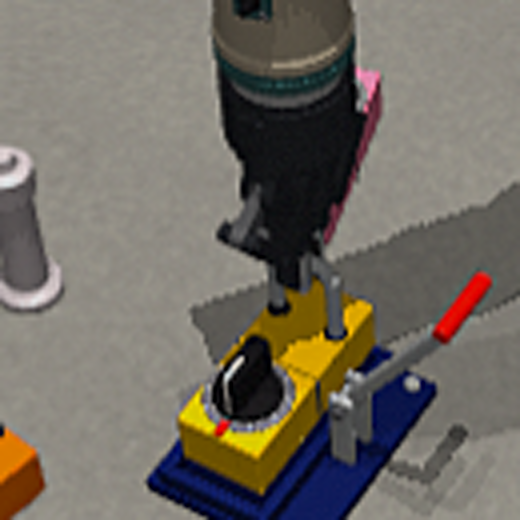

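The tool force is −7.4 N, which is the lock's full weight, so the shackle is at its stop and carrying the lock. Lifting on.

Emit:
{"name": "servo_tool", "arguments": {"rows": [{"dx": -0.015, "dy": 0, "dz": 0, "wx": 0, "wy": 0, "wz": 0, "fingers": 1}, {"dx": -0.02, "dy": 0, "dz": 0, "wx": 0, "wy": 0, "wz": 0, "fingers": 1}, {"dx": -0.025, "dy": 0, "dz": 0, "wx": 0, "wy": 0, "wz": 0, "fingers": 1}, {"dx": -0.03, "dy": 0, "dz": 0, "wx": 0, "wy": 0, "wz": 0, "fingers": 1}, {"dx": -0.03, "dy": 0, "dz": 0, "wx": 0, "wy": 0, "wz": 0, "fingers": 1}]}}

```text
clock: 18.23
eef_pos: [508.5, -82.0, 208.8]
tool_rot: [0.028, 1.571, 0.181]
force: [-0.4, -0.6, -7.3]
width: 8.0
```

Emit:
{"name": "servo_tool", "arguments": {"rows": [{"dx": -0.03, "dy": 0, "dz": 0, "wx": 0, "wy": 0, "wz": 0, "fingers": 1}, {"dx": -0.03, "dy": 0, "dz": 0, "wx": 0, "wy": 0, "wz": 0, "fingers": 1}, {"dx": -0.02, "dy": 0, "dz": 0, "wx": 0, "wy": 0, "wz": 0, "fingers": 1}, {"dx": -0.01, "dy": 0, "dz": 0, "wx": 0, "wy": 0, "wz": 0, "fingers": 1}, {"dx": 0, "dy": 0, "dz": 0, "wx": 0, "wy": 0, "wz": 0, "fingers": 1}]}}

```text
clock: 18.85
eef_pos: [508.7, -81.9, 275.0]
tool_rot: [0.231, 1.57, 0.385]
force: [0.7, -0.7, -8.3]
width: 8.2
```

```bash
python3 - <<'E'
from mv import *
from fit import T,masks
p=np.load('p.npy')
plan(T(p,(-36,0,74)),p[2])
save('scene','s16.png',(200,100,360,260),4);save('top','t16.png',(320,170,480,300),4)
for n in('scene','top'):
  print(n,[(l,[(np.round(d['point'],1),round(d['conf'],2)) for d in ctrl.mark_of(l,n)]) for l in ('crown','lock','bowl','pylon','hasp')])
  for z in (160,180): print(z,proj(n,T(p,(0,0,z))).round(1),proj(n,T(p,(-36,0,z+100))).round(1))
E
```

```text
clock 18.85 pos [508.7 -81.9 275. ] width 8.2 F [ 0.7 -0.7 -8.3] jawyaw 8.8
shift mm [201.    0.3  -0.6] units [ 0.268   0.0004 -0.0008]
turn units of 6deg [ 0.001  0.003 -0.001]
turn units of 6deg [-2.9999e+01  1.0000e-03  5.0000e-03]
scene [('crown', [(array([291.5, 137.2]), 0.47), (array([209.3, 224.8]), 0.47)]), ('lock', [(array([286.2, 176.5]), 0.79), (array([205.1, 236.3]), 0.61), (array([299.7, 164.7]), 0.55)]), ('bowl', [(array([376.4, 282.3]), 0.95)]), ('pylon', [(array([225.4, 193.2]), 0.84)]), ('hasp', [(array([245. , 280.1]), 0.66)])]
160 [285.7 187.6] [291.6 147.1]
180 [285.1 181.8] [291.2 140.5]
top [('crown', [(array([422.5, 251.9]), 0.48), (array([452.7, 168.5]), 0.42)]), ('lock', [(array([407.4, 241.5]), 0.68), (array([458.2, 179.3]), 0.64)]), ('bowl', [(array([277.7, 240.9]), 0.92)]), ('pylon', [(array([408. , 237.2]), 0.66)]), ('hasp', [(array([381.2, 164.4]), 0.89), (array([389.3, 242.8]), 0.59)])]
160 [403.9 237. ] [417.3 252.9]
180 [405.7 236.1] [419.8 252.3]
```

View pics/s16.png

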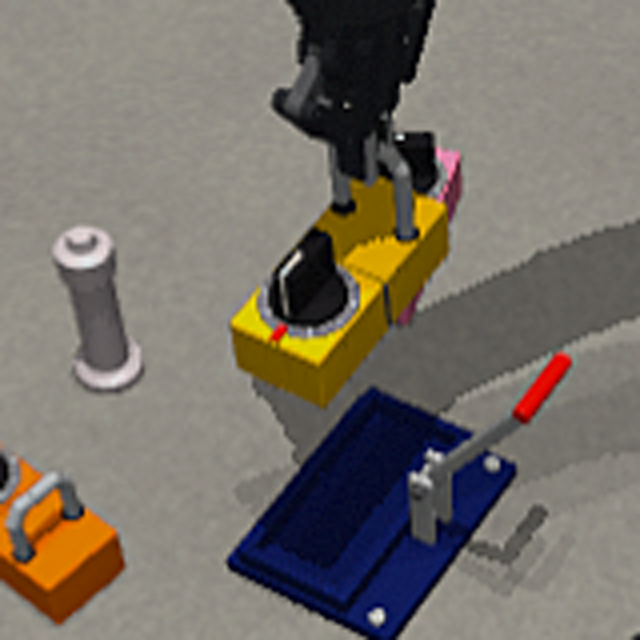

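View pics/t16.png

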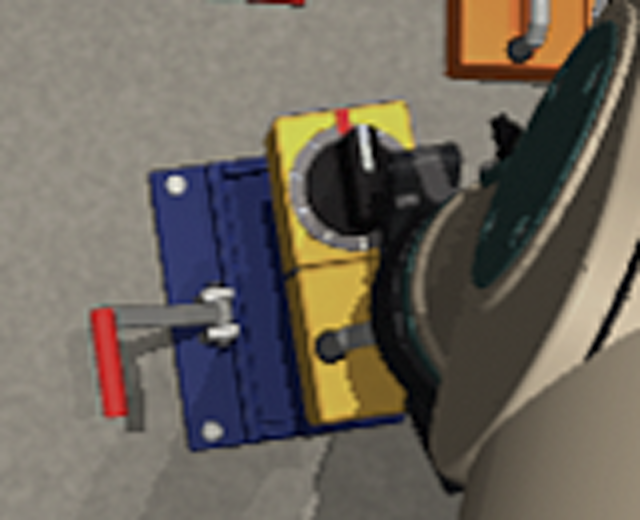

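The lock hangs level with its underside about 190 mm above the bench. The shackle is out, the pointer is on the red mark, the lever is over and the pocket is empty. I'll settle for a moment, recheck and hand in.

Emit:
{"name": "servo_tool", "arguments": {"rows": [{"dx": 0, "dy": 0, "dz": 0, "wx": 0, "wy": 0, "wz": 0, "fingers": 1}, {"dx": 0, "dy": 0, "dz": 0, "wx": 0, "wy": 0, "wz": 0, "fingers": 1}, {"dx": 0, "dy": 0, "dz": 0, "wx": 0, "wy": 0, "wz": 0, "fingers": 1}, {"dx": 0, "dy": 0, "dz": 0, "wx": 0, "wy": 0, "wz": 0, "fingers": 1}]}}

```text
clock: 19.95
eef_pos: [508.7, -81.9, 274.8]
tool_rot: [2.409, 1.571, 2.562]
force: [-0.4, -0.7, -7.5]
width: 7.9
```

```bash
python3 - <<'E'
from mv import *
s,p,R=cur(); print(p.round(1),s['force'].round(1),s['width'],s['clock'])
print([np.round(d['point'],1) for d in (ctrl.get_image('scene') is not None and ctrl.mark_of('lock','scene'))])
print(ctrl.finish_job())
E
```

```text
[508.7 -81.9 274.8] [-0.4 -0.7 -7.5] 7.931713939086605 19.95
[array([205.2, 234.5]), array([286.5, 175. ]), array([296.3, 166.5])]
the job is handed in; nothing more can be done
None
```

The job is done and handed in at about 20 s. In order, I swung the blue block's lever over, turned the dial one click (36°) clockwise to the red mark, then pulled the shackle open. I finished holding the yellow lock up by its shackle.

**Last checks**
- **Lock:** its underside is about 190 mm above the bench, and both pictures show it clear of everything else. The gripper still carries a steady 7.5 N, the lock's weight, so the shackle is at its open stop.
- **Lever:** it stands at about 2.15 rad (the job asks for more than 1.8).
- **Dial:** the white pointer is in line with the red mark, and the shackle slid out with only about 3 N, so the lock was unlocked.
- **Bystanders:** the bowl, tube and hasp show where they started in the scene view.

**What disagreed**
- **Lever handle:** it sat about 5 mm nearer the fingertips than I had assumed. The wrist force rose to 34 N halfway through the swing, until I raised the path by 5 mm.
- **Dial:** the fingertips pressed lightly on its skirt while turning, with about 6 N.
- **Top view:** with the arm in the way, the network's last marks for the tube and a second "hasp" fell on the lock itself, so I ignored them.

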